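# Seat the bracket in the checking fixture and slide the gauge pin through its eyes

## Robot

A 6-joint arm with a two-finger parallel gripper is mounted at the origin on the work surface. World frame = base frame: x ahead of the robot, y to its left, z up, the work surface at z = 0. Lengths are in m, angles in degrees, forces in N, time in s.
With the tool pointing down it reaches from about 0.35 to 0.875 m from the base axis. Payload 4.2 kg.
Tool frame: the origin (TCP) lies midway between the tips of the shut fingers; the grasp point (between the pads) lies 19 mm behind it; z points along the fingers, y is the line along which they close (so a half turn about z gives the same grasp; the last joint's range is limited). The gripper opens to 87 mm and grips with 3 to 60 N. Pads are 19 mm wide; open, the fingers measure 117 mm over their backs; the gripper's body (75 mm by 190 mm) begins 51 mm behind the grasp point.
Start: joints at [85.061, 22.042, 0.453, 0, -68.411, -14.817], TCP at [0.211, 0.588, 0.223] pointing down, gripper open.
Joint ranges: [-179.83, 179.83], [-69.29, 118.12], [-61.27, 80.66], [-181.25, 117.63], [-171.15, -9.14], [-177.46, 177.46]. Speed limits (degrees/s): [159.86, 159.86, 180, 180, 180, 180].

## Interface

Orientations are given as [roll, pitch, yaw] about the fixed x, y, z axes, in that order (R = Rz(yaw) Ry(pitch) Rx(roll)).
In Python, from workcell import env gives the robot as it stands. The module is installed in compiled form; this text tells all that it offers. Calls block until the motion is done:
- env.goto(position, orientation): joint-space move of the TCP to a pose.
- env.move_straight(position, rotation=None, rate=0.15, force_limit=None): straight line of the TCP; rotation=None keeps the orientation; rate is the mean speed in m/s. With force_limit (N) it stops when the force on the tool has changed by that much, and returns True; else False.
- env.set_joints(angles): joint-space move.
- env.gripper_to(opening, grasp_force=None): opening from 0.0 (shut) to 1.0 (fully open); grasp_force is the grip in N (None keeps the last); returns when the fingers have stopped.
- env.dwell(seconds).
- env.inverse_kinematics(position, orientation): joint angles nearest the present ones, or None.
- env.read_state(): the state.
- env.grab_frame(name): name is "scene" or "top"; returns a dict with "image" (420x560x3 uint8, blue, green, red), "fx", "fy", "cx", "cy" (pixels), "D" ([k1, k2, p1, p2, k3] as OpenCV has them; the pictures are not rectified), "position" and "orientation" of the camera in the world. Camera axes: x right, y up, looking along -z (the intrinsics and any distortion apply to the point x, -y, -z); pixel columns grow to the right and rows downward; lengths in m; the calibration is good to about 2 mm. A picture is of the moment at which its call begins. There is no depth.
A pose or a line that the arm cannot do raises env.Unreachable and nothing moves.
- env.close_job(): hands the job in; it is judged then, once.
Trained networks look in a picture, given as the dict that the camera call returned (one of the last four; its "shot" number tells which), for a name from the list of things; names that differ only in an ending like _2 or _b are one class to them, and where a whole thing is asked for, a point or a joint stands for the part that bears it (a point fixed in the world has none). Each returns a list of dicts, best first, with "score" (0 to 1); they miss things now and then, are a little off and sometimes report something else, mostly with a low value. They report only what shows in the picture. A call takes as long as a camera call. They do not tell look-alikes from the thing itself.
- env.search_frame(picture, thing): "xyz" ([x, y, z] in m, in world coordinates, good to about 4 mm: the middle of the surface that is visible of it).
- env.trace(picture, thing): "mask" (420x560 bool, what is visible of it).
The state is a dict: "clock": time; "joint_positions": joint angles; "qvel": joint speeds; "joint_torque": joint torques, N m; "position": TCP position; "tool_rot": TCP orientation; "force": force on the tool from outside, world axes, zero at the start; "wrist_torque": the same for the moment, N m; "opening": opening from 0.0 (shut) to 1.0 (fully open); "finger_force": force on a finger pad.
Only numpy, scipy, OpenCV 4.12 (cv2) and the standard library are available. Lean on these libraries where they do the work, as an engineer would, in place of code of your own. Each camera call takes 0.05 s, during which the arm holds its last target. There are 200 camera calls.

## Task

Check this twin-eared bracket in its checking fixture: slide it on the plate until it bears squarely on both fence buttons and on the end stop, then push the gauge pin through its guide block and through both eyes of the bracket until the pin's collar is home against the block. Work by feel and do not force anything: the bracket must stay flat on the plate, and nothing may be pressed hard into the stops or the block. Leave the pin in, and leave the other tools and parts alone.

Things in the scene. Friction and masses are not known exactly. Their poses are not given: they have to be found in the camera images.
- fixture: checking fixture, fixed to the table (other place and yaw each time): bare aluminium plate, top face 20 mm above the table, from -115 to +125 mm in its x and +-110 mm in its y, with a blue guide block (see the bush points) and three stop posts. Origin at table height; x towards the fence, y towards the guide block, z up
- nest (a point): point on the plate's top face where the bracket's origin is when the bracket is home on all three stops (fixture x 0, y -42, z 20 mm); axes as the fixture's. When home the bracket's axes are parallel to the fixture's
- fence_left: left fence button, a fixed steel post 16 mm in diameter and 22 mm high on the plate, at fixture x +53, y -10 mm; origin at its foot on the plate. The bracket's far (+x) edge bears on it
- fence_right: right fence button, the same, at fixture x +53, y -74 mm
- end_stop: end stop, the same kind of post at fixture x 0, y -92 mm; the bracket's right-hand (-y) edge bears on it
- bush_front (a point): centre of the bush mouth on the guide block's face towards the bracket. The block is 40 (x) by 50 mm and 62 mm high on the plate, centred at fixture x +15, y +57 mm; its bush runs along y, bore 16.6 mm, axis 42 mm above the plate; this mouth is at y +32 mm. Axes as the fixture's
- bush_rear (a point): centre of the bush mouth on the guide block's other face, where the pin's collar comes to rest (fixture y +82 mm); axes as the fixture's
- bracket: loose cast bracket to check, 0.44 to 0.72 kg, flat on the plate (slides with 1 to 3 N), 20 to 45 mm short of the fence, 12 to 20 mm short of the end stop, turned up to 0.18 rad. Base 90 (x) by 84 (y), 18 mm high; two ears 12 mm thick at y +-28 mm, tops 60 mm high, eyes 17.6 mm wide, axis along y at x +15, z 42 mm. Origin: centre of underside; x to the fence
- gauge_pin: loose steel gauge pin lying in the bush, nose just inside, black knob out to the left; 201 mm long, 0.3 kg. Shank 16 mm thick, 165 mm from collar to nose, with a round nose; collar 30 mm across, 6 mm thick; knob 28 mm across, 30 mm long. Origin on its axis at the collar face towards the nose; y to the knob. Slides with 2 to 6 N, sags a little; home after 115 to 125 mm
- pin_nose (a point): tip of the pin's nose, 165 mm from the collar; home, it stands about 7 mm out of the second ear
- knob_end (a point): centre of the flat end of the pin's knob, 36 mm behind the pin's origin
- ring_gauge: bystander: steel ring gauge, 52 mm outside diameter, 18 mm high, standing on the near left corner of the fixture plate; origin under its centre
- wrench: bystander: spanner 150 mm long lying on the fixture plate beyond the fence
- next_bracket: bystander: a second bracket like the first, waiting on the table to the right
- reference_sphere: bystander: white 30 mm ceramic ball on a dark stand 113 mm high, far right
- caliper: bystander: digital caliper 190 mm long lying on the left
- oil_bottle: bystander: blue bottle 44 mm across, 120 mm high, on the left
Things that resemble listed ones, but are neither listed nor needed, are in the scene too. Of the things that look like the gauge_pin, the smaller one is meant. What is shaped like the bracket but brown is not meant.

How it is judged (in metres and radians):
On the way, in this order (a step that is already met when the one before it is completed fails the run):
1. the bracket lies flat within 3 mm of its home point and bears on both fence buttons: felt contact on both at once, or within 0.008 rad of square (half a mm from one to the other) (distance between bracket and nest below 0.003 m and angle between bracket's own z axis and vertical below 0.06 rad and (angle between the x axis of bracket and the x axis of fixture, either way round below 0.008 rad or (contact force between bracket and fence_left above 0.5 N and contact force between bracket and fence_right above 0.5 N))), for 0.05 s.
2. the pin is through both eyes with its collar home against the guide block (y of gauge_pin in the frame of bush_rear below 0.003 m and y of pin_nose in the frame of bracket below -0.037 m and angle between the y axis of gauge_pin and the y axis of bracket, either way round below 0.05 rad and horizontal distance between gauge_pin and bush_rear below 0.005 m), for 0.2 s.
At the end, for the whole second after the job is handed in: The bracket is at rest, flat on the plate, within 3 mm of its home point on all three stops and square to the fence within 0.03 rad; the pin is at rest through both eyes, its nose at least 3 mm out of the second ear and its collar within 3 mm of the guide block's face (all of step 2 and distance between bracket and nest below 0.003 m and angle between the x axis of bracket and the x axis of fixture, either way round below 0.03 rad and angle between bracket's own z axis and vertical below 0.04 rad and linear speed of each of bracket, gauge_pin below 0.01 m/s); the robot touches nothing.
It fails at once if a bystander (ring gauge, spanner, second bracket, reference sphere, caliper or bottle) is moved by more than 15 mm (distance of any of ring_gauge, wrench, next_bracket, reference_sphere, caliper, oil_bottle from where it was at the start of the episode above 0.015 m).
It fails at once if the bracket is pressed against a stop with more than 40 N (contact force between bracket and fence_left above 40 N or contact force between bracket and fence_right above 40 N or contact force between bracket and end_stop above 40 N).
It fails at once if the fingers press on the pin with more than 40 N (contact force between the fingers and gauge_pin above 40 N).
It fails at once if the bracket is tipped off the plate by more than 0.2 rad (angle between bracket's own z axis and vertical above 0.2 rad).
It also fails if it takes over 72 s, if anything falls off the work surface, if the arm or the gripper's body presses on something with over 40 N, if the wrist force passes 120 N, or if a joint passes its speed limit or range.

## Working session

There is one attempt and no reset: what is moved stays moved. The work goes in short steps, each a Python script; the robot and the scene stay as the last script left them, time stands still between calls to the robot, and variables do not carry over. Pictures are saved under pics/ and viewed, at most 10 in all, crops included, and the job is handed in when it is done.

```bash
ls; mkdir -p pics; python3 - <<'E'
from workcell import env
import cv2
for n in ("scene","top"):
    p=env.grab_frame(n); cv2.imwrite(f"pics/{n}0.png",p["image"])
    print(n,{k:v for k,v in p.items() if k!="image"})
    for t in ["fixture","fence_left","end_stop","bracket","gauge_pin","knob_end","pin_nose","bush_rear","ring_gauge","oil_bottle","wrench","next_bracket","caliper"]:
        try: print(t,[([round(float(v),3) for v in d["xyz"]],round(d["score"],2)) for d in env.search_frame(p,t)])
        except Exception as e: print(t,repr(e))
s=env.read_state();print(s)
E
```

```text
pics
scene {'fx': 420.25326006440343, 'fy': 420.25326006440343, 'cx': 283.28179406656955, 'cy': 203.72187076634125, 'D': array([-0.04395914,  0.        ,  0.        ,  0.        ,  0.        ]), 'position': array([1.00398539, 0.17760385, 0.99052214]), 'orientation': array([ 29.43602096,   0.16513856, 109.38398034]), 'shot': 1}
fixture [([0.599, -0.068, 0.023], 0.56)]
fence_left []
end_stop [([0.579, -0.172, 0.034], 0.47), ([0.473, -0.023, 0.04], 0.42), ([0.599, -0.065, 0.021], 0.26)]
bracket [([0.556, -0.115, 0.041], 0.91)]
gauge_pin [([0.551, 0.087, 0.068], 0.8), ([0.73, -0.344, 0.017], 0.75), ([0.319, 0.199, 0.024], 0.73)]
knob_end [([0.556, 0.086, 0.068], 0.92), ([0.323, 0.196, 0.025], 0.77), ([0.6, -0.066, 0.024], 0.3)]
pin_nose [([0.323, 0.202, 0.025], 0.87), ([0.554, 0.088, 0.069], 0.7)]
bush_rear [([0.599, -0.067, 0.023], 0.61)]
ring_gauge [([0.47, -0.02, 0.038], 0.49), ([0.734, -0.344, 0.016], 0.35)]
oil_bottle [([0.64, 0.406, 0.082], 0.93)]
wrench [([0.659, -0.086, 0.029], 0.55), ([0.475, 0.445, 0.008], 0.42)]
next_bracket [([0.45, -0.428, 0.02], 0.84), ([0.58, -0.172, 0.033
[... 1084 characters left out ...]
4], 0.87)]
{'clock': 1.4, 'joint_positions': array([ 8.50624387e+01,  2.20401538e+01,  4.53132537e-01, -7.55404845e-04,
       -6.84110349e+01, -1.48178390e+01]), 'qvel': array([ 0.06217284, -0.06284651,  0.06808371, -0.11829243, -0.09509348,
        0.01985682]), 'joint_torque': array([-1.94841630e-05, -3.90462935e+01,  1.87621844e+01,  4.22437370e+00,
        1.54031406e-02, -2.49401609e-05]), 'position': array([0.21120738, 0.58821095, 0.22256767]), 'tool_rot': array([-1.79998300e+02,  1.17619092e-03, -1.97556782e+01]), 'force': array([ 0.48732801,  0.2529271 , -0.20215031]), 'wrist_torque': array([-0.02929756, -0.01109241, -0.01860509]), 'finger_force': 0.0, 'opening': 1.0015538829424266}
```

View pics/scene0.png

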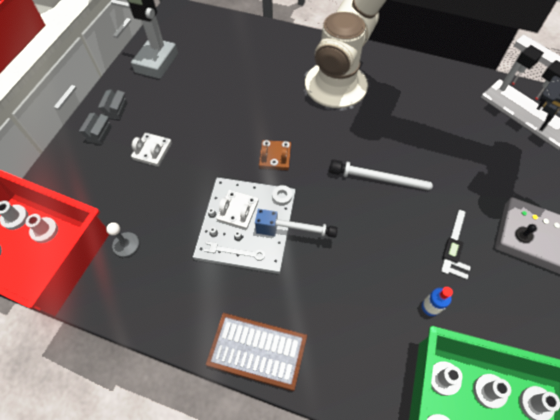

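View pics/top0.png

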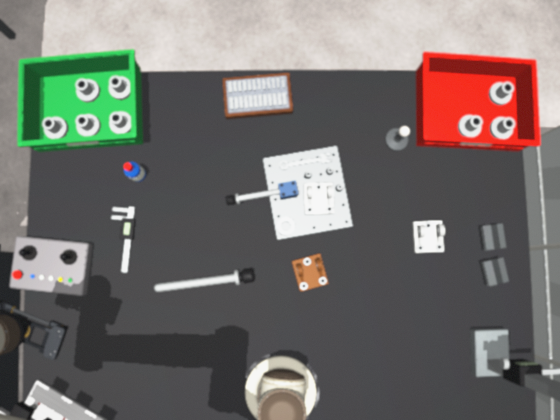

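Scene picture: fixture at about (245,222), white bracket on it at (237,208), blue block at (266,222), pin with its knob at (332,232). The look-alikes are a large pin at (380,177, knob 337,168), a brown bracket at (275,153) and the next bracket at (150,148). The pin and white bracket on the fixture are the ones I want. Next step is to fit the plate and take a close crop.

```bash
cat > h.py <<'E'
import numpy as np, cv2
from scipy.spatial.transform import Rotation as R
from workcell import env
def project(p,X):
    X=np.atleast_2d(X); Rc=R.from_euler('xyz',p["orientation"],degrees=True).as_matrix()
    c=(X-p["position"])@Rc*[1,-1,-1]
    K=np.array([[p["fx"],0,p["cx"]],[0,p["fy"],p["cy"]],[0,0,1]])
    return cv2.projectPoints(c.reshape(-1,1,3),np.zeros(3),np.zeros(3),K,p["D"])[0].reshape(-1,2)
def rect(p,z,x0,x1,y0,y1,s):
    """orthophoto at height z: up = +x, left = +y, s px/m"""
    n,m=int((x1-x0)*s),int((y1-y0)*s)
    r,c=np.mgrid[:n,:m]; X=np.stack([x1-r/s,y1-c/s,np.full(r.shape,z)],-1).reshape(-1,3)
    u=project(p,X).astype(np.float32).reshape(n,m,2)
    return cv2.remap(p["image"],u[...,0],u[...,1],cv2.INTER_CUBIC)
E
python3 - <<'E'
from h import *
out=[]
x0,x1,y0,y1,s=.40,.72,-.24,.12,1000
for n in ("scene","top"):
    p=env.grab_frame(n)
    im=rect(p,.02,x0,x1,y0,y1,s); g=cv2.cvtColor(im,cv2.COLOR_BGR2GRAY)
    m=(g>85).astype(np.uint8); m=cv2.morphologyEx(m,cv2.MORPH_OPEN,np.ones((41,41),np.uint8))
    c=max(cv2.findContours(m,cv2.RETR_EXTERNAL,cv2.CHAIN_APPROX_NONE)[0],key=cv2.contourArea)
    b=cv2.boxPoints(cv2.minAreaRect(c)); w=np.stack([x1-b[:,1]/s,y1-b[:,0]/s],1)
    print(n,cv2.minAreaRect(c),w.round(4).tolist())
    big=cv2.resize(im,None,fx=1.1,fy=1.1,interpolation=cv2.INTER_CUBIC); out.append(big)
    big2=rect(p,.038,.47,.63,-.2,-.02,2200); out.append(big2)
a=np.hstack([out[0],out[2]]); b=np.hstack([out[1][:352],out[3][:352]])
cv2.imwrite("pics/rect.png",a);cv2.imwrite("pics/brk.png",b);print(a.shape,b.shape)
E
```

```text
scene ((199.75732421875, 151.38638305664062), (254.73814392089844, 232.4070281982422), 79.48395538330078) [[0.6725999712944031, 0.05770000070333481], [0.7150999903678894, -0.17080000042915344], [0.46459999680519104, -0.21729999780654907], [0.4221999943256378, 0.01119999960064888]]
top ((203.10812377929688, 152.64865112304688), (249.55767822265625, 233.77536010742188), 80.53767395019531) [[0.6711999773979187, 0.05270000174641609], [0.7095999717712402, -0.17790000140666962], [0.4634999930858612, -0.21889999508857727], [0.4250999987125397, 0.011699999682605267]]
(351, 792, 3) (352, 792, 3)
```

View pics/rect.png

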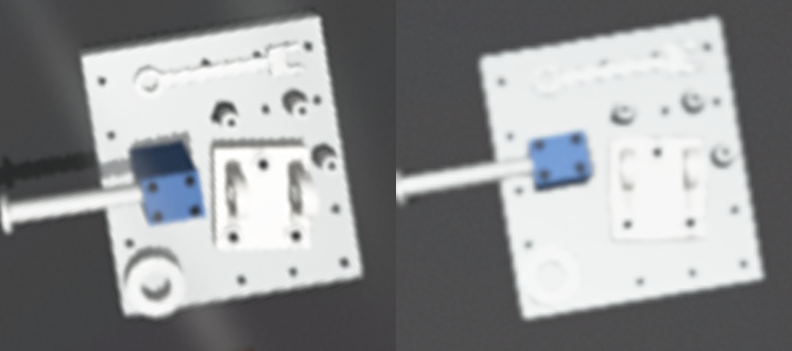

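View pics/brk.png

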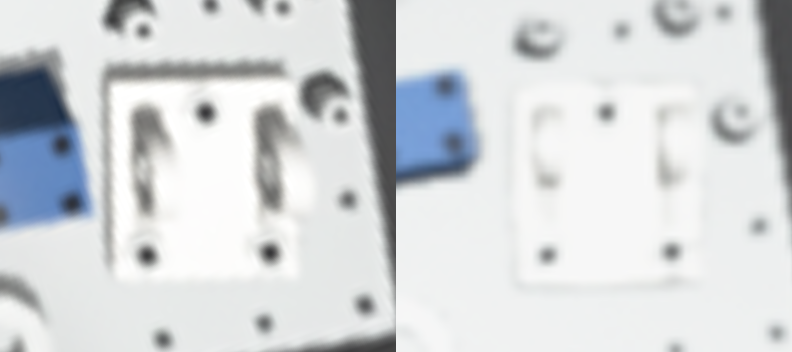

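The crops show the white bracket short of the posts and the blue block with the thin pin, so my choice of parts is right. Now I'll refine the fixture pose by fitting edges in both images.

```bash
cat > fit.py <<'E'
from h import *
from scipy.optimize import least_squares
from scipy.ndimage import map_coordinates
def edges(poly,z,n=25):
    P=np.array(poly,float); out=[]
    for a,b in zip(P,np.roll(P,-1,0)):
        t=np.linspace(.06,.94,n)[:,None]; d=(b-a)/np.linalg.norm(b-a)
        out.append((a+t*(b-a),np.array([d[1],-d[0]]),z))   # outward normal for ccw
    return out
def fit(p,ch,E,q0,span=.010,sign=1,it=6):
    img=cv2.GaussianBlur(ch.astype(float),(0,0),.7); q=np.array(q0,float)
    for k in range(it):
        A=[];src=[]
        c,s=np.cos(q[2]),np.sin(q[2]); M=np.array([[c,-s],[s,c]])
        sp=span if k<3 else span*.5; o=np.linspace(-sp,sp,61)
        for i,(pts,nrm,z) in enumerate(E):
            for x in pts:
                L=(x+o[:,None]*nrm)@M.T+q[:2]
                u=project(p,np.c_[L,np.full(len(L),z)])
                v=map_coordinates(img,[u[:,1],u[:,0]],order=1); g=-sign*np.gradient(v)
                j=g.argmax()
                if g[j]>.4 and 0<j<60: A.append(np.r_[x,nrm,o[j]]);src.append(i)
        A=np.array(A);src=np.array(src)
        def res(d):
            c,s=np.cos(d[2]),np.sin(d[2]); dx=A[:,:2]@np.array([[c,s],[-s,c]])+d[:2]-A[:,:2]
            return ((dx*A[:,2:4]).sum(1)-A[:,4])*1e3
        r=least_squares(res,np.zeros(3),loss='soft_l1',f_scale=.7)
        q=np.r_[q[:2]+M@r.x[:2],q[2]+r.x[2]]
    rr=res(r.x)
    return q,[(int((src==i).sum()),round(float(np.median(rr[src==i])),2) if (src==i).any() else None) for i in range(len(E))]
PLATE=edges([(-.115,-.11),(.125,-.11),(.125,.11),(-.115,.11)],.02)   # sides: -y,+x,+y,-x
BLOCK=edges([(-.005,.032),(.035,.032),(.035,.082),(-.005,.082)],.082)
BASE=edges([(-.045,-.042),(.045,-.042),(.045,.042),(-.045,.042)],.038)
E
python3 - <<'E'
from fit import *
for n in ("scene","top"):
    p=env.grab_frame(n); im=p["image"].astype(float); g=im.mean(2); blue=im[...,0]-im[...,2]
    q,r=fit(p,g,PLATE,[.563,-.082,.174]); print(n,"plate",q.round(4),r)
    b,r=fit(p,blue,BLOCK,q); print("  block",b.round(4),r)
    k,r=fit(p,g,BASE,[.547,-.114,.016],span=.006); print("  base",k.round(4),r)
E
```

```text
scene plate [ 0.5643 -0.0819  0.1662] [(25, 0.17), (25, -0.06), (24, 0.25), (24, 0.06)]
  block [ 0.5644 -0.0819  0.1586] [(25, -0.14), (25, -0.16), (25, -0.01), (25, -0.33)]
  base [ 0.549  -0.1133  0.0123] [(5, -0.92), (25, -0.09), (25, -0.19), (0, None)]
top plate [ 0.5621 -0.0854  0.1665] [(25, -0.86), (25, -0.83), (24, -0.97), (25, -0.65)]
  block [ 0.5641 -0.0859  0.2214] [(25, 0.14), (25, -0.62), (25, 0.18), (25, -0.48)]
  base [ 0.5476 -0.1287  0.3662] [(8, -0.11), (0, None), (0, None), (0, None)]
```

```bash
cat > mv.py <<'E'
from fit import *
FX=np.array([.5635,-.0835]); TH=.1665
def W(x,y,z):
    c,s=np.cos(TH),np.sin(TH); return [FX[0]+c*x-s*y,FX[1]+s*x+c*y,z]
def inv(P):
    c,s=np.cos(TH),np.sin(TH); d=np.array(P[:2])-FX; return np.r_[c*d[0]+s*d[1],-s*d[0]+c*d[1],P[2]]
def ori(a): return [180,0,(np.degrees(TH)+a+180)%360-180]
def rep(tag=""):
    s=env.read_state(); c,t=np.cos(TH),np.sin(TH);f=s["force"]
    print(tag,"t",round(s["clock"],2),"fix",inv(s["position"]).round(4),"F",np.round([c*f[0]+t*f[1],-t*f[0]+c*f[1],f[2]],1))
def look():
    """fixture and bracket base in the scene camera; bracket relative to nest, fixture frame"""
    p=env.grab_frame("scene"); g=p["image"].astype(float).mean(2)
    q,_=fit(p,g,PLATE,[.5643,-.0819,.166])
    return p,g,q
E
python3 - <<'E'
from mv import *
for a in (0,180,-90,90):
    print(a,[np.round(env.inverse_kinematics(W(*P),ori(a)),0) if env.inverse_kinematics(W(*P),ori(a)) is not None else None for P in [(-.1,-.028,.026),(0,-.02,.045),(.015,.27,.05),(.015,.115,.05)]])
env.gripper_to(.57)
env.goto(W(-.098,-.028,.2),ori(0)); rep()
env.move_straight(W(-.098,-.028,.027),rate=.12,force_limit=8); rep("down")
print(env.move_straight(W(-.0645,-.028,.027),rate=.03,force_limit=12)); rep("push")
p=env.grab_frame("scene"); 
env.move_straight(W(-.085,-.028,.027),rate=.08); env.move_straight(W(-.085,-.028,.13),rate=.2); rep()
im=rect(p,.038,.47,.63,-.2,-.02,2200); cv2.imwrite("pics/push1.png",im)
E
```

```text
0 [array([  4.,  23., -33.,   0., -34.,  96.]), array([  6.,  28., -19.,   0., -43.,  94.]), array([ 36.,  27., -20.,   0., -43.,  64.]), array([ 20.,  26., -21.,   0., -43.,  80.])]
180 [array([  4.,  23., -33.,  -0., -34., -84.]), array([  6.,  28., -19.,  -0., -43., -86.]), array([  36.,   27.,  -20.,   -0.,  -43., -116.]), array([  20.,   26.,  -21.,   -0.,  -43., -100.])]
-90 [array([  4.,  23., -33.,   0., -34.,   6.]), array([  6.,  28., -19.,   0., -43.,   4.]), array([ 36.,  27., -20.,   0., -43., -26.]), array([ 20.,  26., -21.,   0., -43., -10.])]
90 [array([   4.,   23.,  -33.,   -0.,  -34., -174.]), array([   6.,   28.,  -19.,    0.,  -43., -176.]), array([ 36.,  27., -20.,   0., -43., 154.]), array([ 20.,  26., -21.,   0., -43., 170.])]
 t 5.19 fix [-0.0976 -0.0276  0.2   ] F [ 0.   0.4 -0.1]
down t 6.78 fix [-0.0975 -0.0281  0.0276] F [ 0.5 -0.5 -0.7]
False
push t 8.05 fix [-0.0647 -0.0279  0.0269] F [-1.4 -0.6 -0.6]
 t 9.18 fix [-0.0855 -0.0277  0.1293] F [-0.3 -0.3 -1.2]
```

View pics/push1.png

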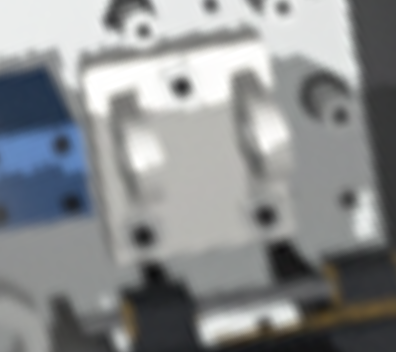

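The bracket is now nearly square, with its far edge running from (82,70) to (265,38). Next I push on the inside of the right ear to bring it to the end stop, then make the final +x push at the middle.

```bash
python3 - <<'E'
from mv import *
env.gripper_to(0.0)
env.goto(W(.004,-.024,.13),ori(-90))
print(env.move_straight(W(.004,-.024,.044),rate=.08,force_limit=6)); rep("down")
print(env.move_straight(W(.004,-.062,.044),rate=.02,force_limit=7)); rep("y push")
env.move_straight(W(.004,-.045,.044),rate=.05); env.move_straight(W(.004,-.045,.12),rate=.15)
env.move_straight(W(-.09,-.042,.12),rate=.2)
print(env.move_straight(W(-.09,-.042,.027),rate=.1,force_limit=6)); rep("down")
print(env.move_straight(W(-.05,-.042,.027),rate=.02,force_limit=9)); rep("x push")
p=env.grab_frame("scene"); im=rect(p,.038,.47,.65,-.24,-.02,2200); cv2.imwrite("pics/push2.png",im)
E
```

```text
False
down t 12.87 fix [ 0.0045 -0.0241  0.0446] F [ 0.3 -0.3 -0.4]
True
y push t 14.24 fix [ 0.0039 -0.0537  0.0437] F [0.2 2.9 0.8]
False
down t 16.92 fix [-0.0894 -0.0421  0.0275] F [-0.5  0.3  0.4]
True
x push t 18.7 fix [-0.0556 -0.0417  0.0258] F [ 0.   0.3 -0.6]
```

View pics/push2.png

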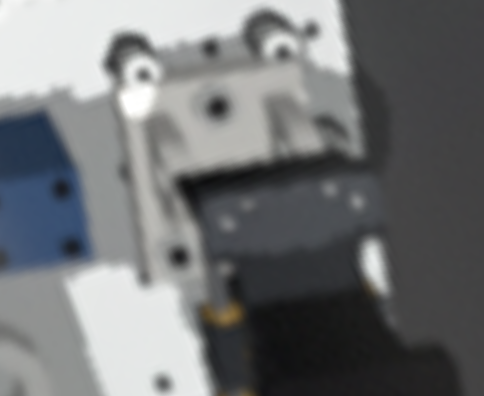

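The far edge bears on both buttons, at (140,75) and (280,50). I'll repeat both pushes gently to seat it, retract, and measure the bracket and the knob.

```bash
python3 - <<'E'
from mv import *
env.move_straight(W(-.07,-.042,.027),rate=.06); env.move_straight(W(-.07,-.042,.12),rate=.2)
env.move_straight(W(.004,-.043,.12),rate=.2); env.move_straight(W(.004,-.043,.044),rate=.12,force_limit=6)
print(env.move_straight(W(.004,-.060,.044),rate=.015,force_limit=6)); rep("y push")
env.move_straight(W(.004,-.045,.044),rate=.05); env.move_straight(W(.004,-.045,.12),rate=.2)
env.move_straight(W(-.075,-.042,.12),rate=.2); env.move_straight(W(-.075,-.042,.027),rate=.12,force_limit=6)
print(env.move_straight(W(-.05,-.042,.027),rate=.015,force_limit=8)); rep("x push")
env.dwell(.2); rep()
env.move_straight(W(-.07,-.042,.027),rate=.06); env.move_straight(W(-.07,-.042,.14),rate=.2)
env.goto(W(.015,.29,.14),ori(-90)); rep()
for n in ("scene","top"):
    p=env.grab_frame(n); g=p["image"].astype(float).mean(2)
    q,_=fit(p,g,PLATE,np.r_[FX,TH]); 
    nest=[q[0]+.042*np.sin(q[2]),q[1]-.042*np.cos(q[2]),q[2]]
    k,r=fit(p,g,BASE,nest,span=.006); print(n,q.round(4),(k-nest).round(4),r)
    print("knob px expected",project(p,W(.015,.223,.062)).round(0), "end",project(p,W(.015,.238,.062)).round(0))
    if n=="scene":
        a=rect(p,.038,.47,.67,-.24,-.02,2200)[:440]; b=rect(p,.062,.45,.65,.02,.22,2200); A=np.hstack([a[:,:400],b[:440,40:440]]); cv2.imwrite("pics/c3.png",A)
E
```

```text
True
y push t 21.8 fix [ 0.0038 -0.0537  0.0437] F [-0.1  1.7  1.5]
True
x push t 25.57 fix [-0.0557 -0.0416  0.0258] F [ 0.1  0.4 -0. ]
 t 25.77 fix [-0.0563 -0.0415  0.0254] F [ 0.5 -0.4 -0.2]
 t 28.16 fix [0.0147 0.289  0.1396] F [-0.3  0.1 -0.6]
scene [ 0.5643 -0.082   0.1676] [ 0.0005 -0.0007  0.0022] [(9, -0.81), (25, 0.06), (25, -0.02), (7, -0.09)]
knob px expected [[332. 230.]] end [[338. 231.]]
top [ 0.5622 -0.0856  0.1665] [ 0.0011 -0.0008 -0.0195] [(4, -0.0), (16, 0.13), (5, 0.16), (12, 0.19)]
knob px expected [[229. 199.]] end [[223. 200.]]
```

View pics/c3.png

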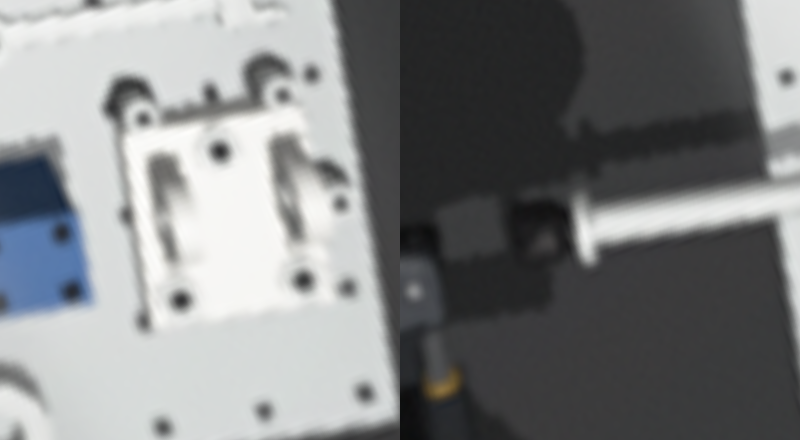

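Bracket is home within about 1 mm and 0.002 rad (scene fit). The knob is at (540,230) in the crop, where it should be, so I'll push the pin.

```bash
python3 - <<'E'
from mv import *
env.move_straight(W(.015,.29,.056),rate=.12,force_limit=6)
r=env.move_straight(W(.015,.145,.056),rate=.035,force_limit=13); rep(f"push {r}")
if not r:
    r=env.move_straight(W(.015,.115,.056),rate=.015,force_limit=13); rep(f"final {r}")
p=env.grab_frame("scene"); im=rect(p,.062,.48,.64,-.2,.2,2000); cv2.imwrite("pics/pin1.png",im)
E
```

```text
push False t 33.4 fix [0.015 0.145 0.056] F [-0.6  0.4  0.6]
final True t 34.62 fix [0.015  0.1283 0.0555] F [0.3 2.2 1.1]
```

View pics/pin1.png

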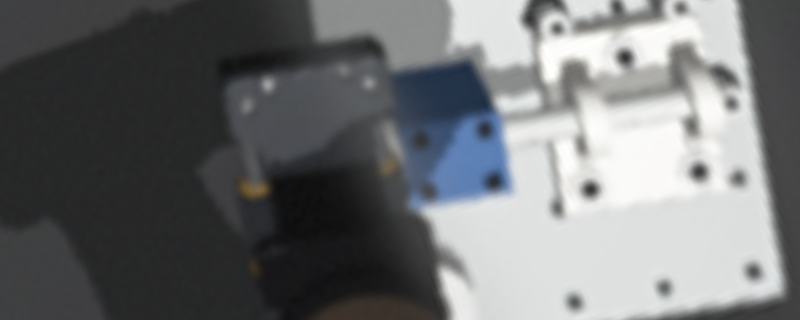

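The pin passes through both ears, (540,125) to (690,100), and the stop point of 0.1283 matches the collar at home. Retract and verify.

```bash
python3 - <<'E'
from mv import *
env.move_straight(W(.015,.17,.056),rate=.08); env.move_straight(W(.015,.17,.15),rate=.2)
env.goto(W(.015,.33,.2),ori(-90)); rep()
p=env.grab_frame("scene"); g=p["image"].astype(float).mean(2)
q,_=fit(p,g,PLATE,np.r_[FX,TH]); nest=[q[0]+.042*np.sin(q[2]),q[1]-.042*np.cos(q[2]),q[2]]
k,r=fit(p,g,BASE,nest,span=.006); print((k-nest).round(4),r)
cv2.imwrite("pics/fin.png",rect(p,.062,.46,.66,-.22,.16,2000))
E
```

```text
t 36.67 fix [0.0141 0.33   0.1984] F [-0.1 -0.1 -1.3]
[ 0.0005 -0.0005  0.0042] [(8, -1.44), (25, -0.18), (18, -0.28), (7, -0.65)]
```

View pics/fin.png

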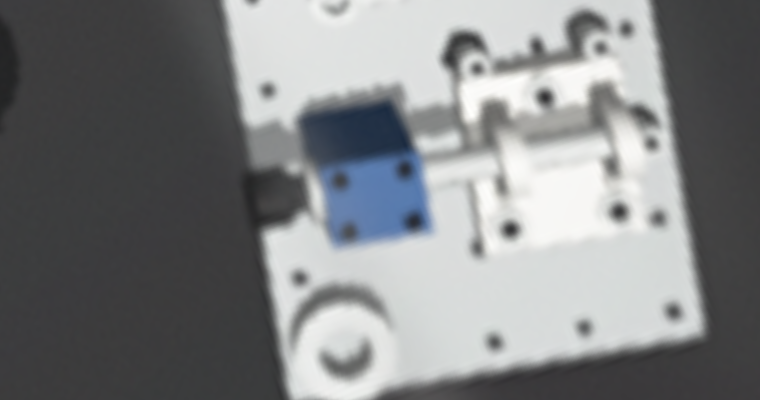

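The collar is flush on the block at (315,190), the pin runs through both ears, and the bracket sits on the stops. Handing in.

```bash
python3 -c "
from workcell import env
print(env.close_job())"
```

```text
the job is handed in; nothing more can be done
None
```

The job is handed in at about 37 s; no verdict was returned, but the last picture showed the bracket home on all three stops (within about 1 mm), the pin through both eyes with its collar against the block, and the arm clear.

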